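# Open the child-proof cap of the amber fragrance bottle

## Task

We are about to scent the next batch of soap: open the child-proof cap of the amber bottle of fragrance oil. Push the cap down against its spring and, keeping it down, turn it anticlockwise until the collar under it reaches its stop at the white mark; then let go, leaving the cap on the bottle. Do not push or open the cap of the green bottle.

Things in the scene. Friction and masses are not known exactly. Their poses are not given: they have to be found in the camera images.
- amber_grip (a point): Centre of the white ribbed round cap (46 mm across, 43 high, red bar on its grey top) of the AMBER bottle, on its upright axis, 20 mm below its top (170 mm above the table). Grip it across from above at any yaw. Below it: a 60 mm ring at 106 mm, then the bottle, 64 mm wide, fixed upright in a 90 mm wooden stand fixed to the table: it cannot turn or tip. The point's axes turn with the cap, z up.
- amber_press (a joint): How far the amber bottle's cap is pushed down, in m: 0 up, 0.009 fully down. Its spring pushes back with 2 N at first, 10 N fully down, and lifts it when let go. Not pushed, the cap spins freely and opens nothing; pushed down 7 mm or more, pegs inside it catch the collar and turn it, after about 10 degrees of slack (up to 45 if the cap was spun before).
- amber_collar (a joint): Turn of the white collar (inner cap) under the amber bottle's cap, in rad, growing anticlockwise from above. 0: closed, its red pointer at the black mark on the grey neck ring; 0.87 (50 degrees): open, at its stop, pointer at the white mark. Starts at 0, takes 0.12 N m to turn, stays where left. With the slack, about 60 degrees of turning the pressed cap opens it.
- green_grip (a point): The same centre point of the equal cap on the GREEN bottle, an equal bottle in an equal fixed stand, which must stay closed. The amber and green bottles swap places from time to time; their axes are at least 110 mm apart.

How it is judged:
On the way:
1. the amber bottle's cap is pushed down (value of joint amber_press above 0.004 m), for 0.1 s.
At the end, for the whole second after the job is handed in: The amber bottle's collar is turned open to within 10 degrees of its stop (0.70 rad or more of 0.87) and its cap, let go, has sprung up again to within 3 mm; the green bottle's cap was never pushed down (value of joint amber_collar above 0.7 rad and value of joint amber_press below 0.003 m); the robot touches nothing.
It fails at once if the green bottle's cap is pushed down (by more than 3 mm) (distance of green_grip from where it was at the start of the episode above 0.003 m).
It also fails if it takes over 32 s, if anything falls off the work surface, if the arm or the gripper's body presses on something with over 40 N, if the wrist force passes 120 N, or if a joint passes its speed limit or range.

## Robot

A 6-joint arm with a two-finger parallel gripper is mounted at the origin on a cart in front of the work surface, level with it; the furniture and walls round the work are solid. World frame = base frame: x ahead of the robot, y to its left, z up, the work surface at z = 0. Lengths are in m, angles in rad, forces in N, time in s.
With the tool pointing down it reaches from about 0.425 to 0.95 m from the base axis. Payload 3.5 kg.
Tool frame: the origin (TCP) lies midway between the tips of the shut fingers; the grasp point (between the pads) lies 19 mm behind it; x points along the fingers, z is the direction in which the jaws open and shut, and the axes are right-handed (so a half turn about x gives the same grasp; the last joint's range is limited). The gripper opens to 85 mm and grips with 20 to 120 N. Pads are 22 mm wide; open, the fingers measure 114 mm over their backs; the gripper's body (76 mm by 85 mm) begins 54 mm behind the grasp point. The pads swing forward as they close: fully open they stand 13 mm farther back than shut.
Start: joints at [0.996, 0.286, 1.577, -0, 1.279, -0.15], TCP at [0.278, 0.615, 0.231] pointing down, gripper open.
Joint ranges: [-2.77, 2.77], [-0.9, 2.22], [0.21, 2.48], [-1.53, 4.67], [0.24, 2.81], [-2.84, 2.84]. Speed limits (rad/s): [2.79, 2.79, 3.14, 3.14, 3.14, 3.14].

## Interface

Orientations are given as a unit quaternion [x, y, z, w].
In Python, from plant import readout, eyes, ctrl gives the robot as it stands.
- The arm moves only by the tool move_arm, never from a script. Its argument "commands" is a list of rows, each a list of 7 numbers: the turn, a rotation vector about the world's x, y, z in rad, then the shift along the world's x, y, z in mm, then the closure in counts, from 0 (fully open) to 255 (shut). A call has 1 to 12 rows; each row is the pose to reach, as a shift and turn from the pose measured when the call began; what a row does not reach only later rows make up. A row lasts 1/10 s, in which the tool goes at most 50 mm and 8.59 degrees, less where a joint would pass 70% of its speed; a pose out of reach is approached as far as the arm can. A call with a gripper value outside its range is refused whole. The fingers move at their own pace and stop on an object; "newtons" is the grip in N (left out, the last holds). Time passes only in rows, so rows that repeat a pose let the fingers close. It gives the time, the measured TCP pose, the force and the opening at its end, in the units of the state.
- readout.get_state(): the state, without advancing time (a new reading comes with each control period).
- eyes.read_camera(name): name is "side" or "top" or "wrist"; returns a dict with "color" (420x560x3 uint8, red, green, blue), "depth" (420x560 float32, m along the optical axis (not along the pixel's ray), 0 where there is no reading), "K" (3x3 intrinsics, pixels), "eye" and "attitude" of the camera in the world. Camera axes: x right, y down, z forward; pixel columns grow to the right and rows downward; lengths in m; the calibration is good to about 2 mm. The wrist camera is an equidistant fisheye: a pixel r from the principal point sees the ray r / f radians off the axis. A picture is of the moment at which its call begins.
- ctrl.sign_off(): hands the job in, once; it reports no verdict.
The state is a dict: "time": time; "qpos": joint angles; "dq": joint speeds; "joint_efforts": joint torques, N m; "eef_pos": TCP position; "tcp_rot": TCP orientation; "contact_force": force on the tool from outside, world axes, zero at the start; "wrist_torque": the same for the moment, N m; "opening": opening from 0.0 (shut) to 1.0 (fully open).
Only numpy, scipy, OpenCV 4.12 (cv2) and the standard library are available. Lean on these libraries where they do the work, as an engineer would, in place of code of your own. Each camera call takes 0.05 s, during which the arm holds its last target.

## Working session

There is one attempt and no reset: what is moved stays moved. The work goes in short steps, Python scripts to look and compute and a tool call to move; the robot and the scene stay as the last step left them, time stands still between calls to the robot, and variables do not carry over. Pictures are saved under pics/ and viewed, and the job is handed in when it is done.

Besides the shell and the picture viewer there is one more tool, called as a command line: name --pt "numbers of a row" for each row, then --argument value for the rest. move_arm: Moves the arm, as the interface text tells. Its arguments: {"type":"object","properties":{"commands":{"type":"array"},"newtons":{"type":"number"}},"required":["commands"]}

```bash
mkdir -p pics; ls
python3 - <<'E'
from plant import readout, eyes, ctrl
import cv2, numpy as np
s=readout.get_state(); print(s)
for n in ["top","side"]:
    d=eyes.read_camera(n); np.savez(f"pics/{n}0.npz",**d)
    cv2.imwrite(f"pics/{n}0.png",d["color"][:,:,::-1]); print(n,d["K"],d["eye"],d["attitude"])
E
```

```text
pics
{'time': 0.0, 'qpos': array([ 9.95973797e-01,  2.87191725e-01,  1.57819815e+00, -1.33165734e-05,
        1.27858759e+00, -1.50027434e-01]), 'dq': array([-0.00090161,  0.00044791,  0.00084733,  0.00092543,  0.00013774,
       -0.00185854]), 'joint_efforts': array([-5.36138778e-04, -4.05968571e+01, -2.92634815e+01, -1.47239180e-04,
        5.83403205e-03,  4.99805338e-06]), 'eef_pos': array([0.27781841, 0.61444803, 0.22991835]), 'tcp_rot': array([-0.38371314,  0.59493208,  0.38301274,  0.59339808]), 'contact_force': array([ 0.11495693, -0.24785868, -0.3922212 ]), 'wrist_torque': array([-0.03178167,  0.03507312,  0.04840772]), 'opening': 1.0034399088406298}
top [[392.18412092   0.         275.0291492 ]
 [  0.         392.18412092 206.59232374]
 [  0.           0.           1.        ]] [ 0.17918005 -0.36672904  0.86587894] [ 0.75235121 -0.62767466  0.12582886 -0.15543254]
side [[380.94153409   0.         280.10970311]
 [  0.         380.94153409 205.77123253]
 [  0.           0.           1.        ]] [ 0.09405803 -0.15499809  0.85664231] [-0.55434853  0.78722181 -0.2204705   0.15611625]
```

View pics/top0.png

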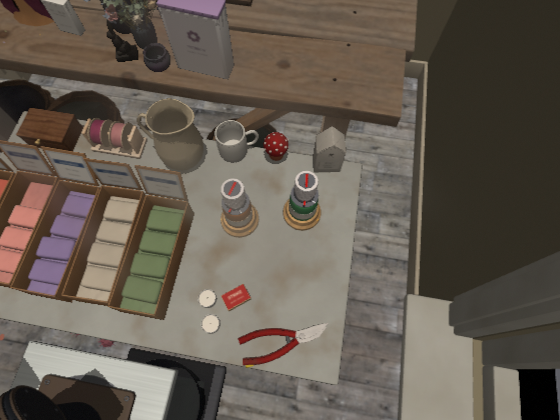

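View pics/side0.png

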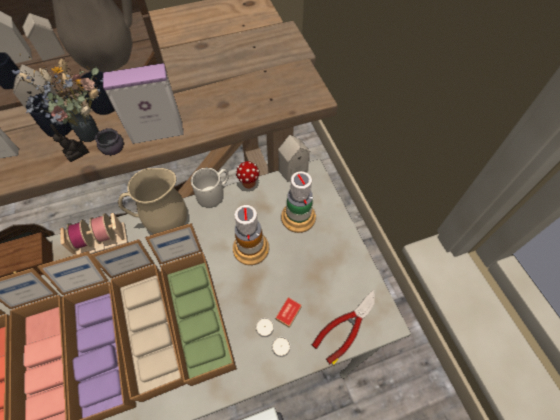

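The amber bottle's cap is at about (233,187) in the top view and (246,215) in the side view. The green one is at (306,181) and (301,181). Next I measure both caps.

```bash
cat > h.py <<'E'
import numpy as np, cv2
from scipy.spatial.transform import Rotation as R
def cloud(d):
    K=d["K"];z=d["depth"];v,u=np.indices(z.shape)
    p=np.stack([(u-K[0,2])/K[0,0]*z,(v-K[1,2])/K[1,1]*z,z],-1)
    w=p@R.from_quat(d["attitude"]).as_matrix().T+d["eye"]
    w[z<=0]=np.nan
    return w
E
python3 - <<'E'
from h import *
for n,boxes in [("top",{"amber":(233,187),"green":(306,181)}),("side",{"amber":(246,215),"green":(301,181)})]:
    d=dict(np.load(f"pics/{n}0.npz")); w=cloud(d)
    for k,(u,v) in boxes.items():
        s=(slice(v-20,v+30),slice(u-25,u+25)); P=w[s].reshape(-1,3); C=d["color"][s].reshape(-1,3).astype(int)
        m=(P[:,2]>.183)&(P[:,2]<.2)
        Q=P[m]; 
        (cx,cy),r=cv2.minEnclosingCircle(Q[:,:2].astype(np.float32)*1000)
        red=m&(C[:,0]>C[:,1]+60)
        pr=P[red]; dd=np.linalg.svd(pr[:,:2]-pr[:,:2].mean(0))[2][0]
        print(n,k,m.sum(),Q.mean(0).round(4),"zmed",np.median(Q[:,2]).round(4),"circ",round(cx,1),round(cy,1),round(r,1),"red",red.sum(),pr.mean(0).round(4),"yaw",np.degrees(np.arctan2(dd[1],dd[0])).round(1))
    # around amber heights
    P=w.reshape(-1,3); 
    big=cv2.resize(d["color"][120:280,170:350,::-1],None,fx=4,fy=4,interpolation=cv2.INTER_CUBIC)
    cv2.imwrite(f"pics/{n}0z.png",big[:600,:800])
    # tall things nearby
    a=P[(P[:,2]>.05)&(P[:,0]>.3)&(P[:,0]<.95)]
    H,xe,ye=np.histogram2d(a[:,0],a[:,1],bins=[np.arange(.3,.96,.04),np.arange(-.4,.6,.04)])
s=__import__("plant").readout.get_state()
print(R.from_quat(s["tcp_rot"]).as_matrix().round(3))
E
```

```text
top amber 0 [nan nan nan] zmed nan circ 0.0 0.0 0.0 red 0 [nan nan nan] yaw 0.0
top green 0 [nan nan nan] zmed nan circ 0.0 0.0 0.0 red 0 [nan nan nan] yaw 0.0
side amber 0 [nan nan nan] zmed nan circ 0.0 0.0 0.0 red 0 [nan nan nan] yaw 0.0
side green 0 [nan nan nan] zmed nan circ 0.0 0.0 0.0 red 0 [nan nan nan] yaw 0.0
[[-0.001 -0.911  0.412]
 [-0.002  0.412  0.911]
 [-1.     0.    -0.002]]<stdin>:10: RuntimeWarning: Mean of empty slice.
  ret = um.true_divide(
<stdin>:11: RuntimeWarning: Mean of empty slice.
  return _methods._mean(a, axis=axis, dtype=dtype,
  ret = ret.dtype.type(ret / rcount)
```

Run:
```python
from h import *
d=dict(np.load("pics/top0.npz")); w=cloud(d)
for (u,v,l) in [(172,115,'jug'),(232,130,'mug'),(276,145,'ball'),(330,135,'house'),(160,190,'card'),(205,20,'box'),(240,218,'amber stand')]:
    print(l,w[v,u].round(3))
# heightmap max over 2cm cells
P=w.reshape(-1,3);P=P[~np.isnan(P[:,0])]
for x in np.arange(.3,.95,.03):
    print(f"{x:.2f}",*["%3d"%(1000*q[:,2].max()) if len(q:=P[(abs(P[:,0]-x)<.015)&(abs(P[:,1]-y)<.015)])else ' --' for y in np.arange(.5,-.5,-.03)])
```

```text
jug [ 0.68  -0.026  0.11 ]
mug [ 0.706 -0.157  0.045]
ball [ 0.665 -0.275  0.075]
house [ 0.682 -0.395  0.123]
card [ 0.493 -0.051  0.1  ]
box [ 0.774 -0.117  0.31 ]
amber stand [ 0.467 -0.233  0.084]
0.30  --  --  --  --  --  --  --  --  53  53  76  54  54  75  76  54  54  77  54  55  76   5  19  21  20  21  21   6   5   4   6  13  13   5
0.33  --  --  --  --  --  --  --  52  54  53  76  54  54  75  75  53  53  76  56  54  75   5   5  19  19  20  20   5   4   5   5   4   4   4
0.36  --  --  --  --  --  --  --  55  53  54  75  54  54  75  75  54  54  76  55  53  75   4   5   5   5   5   5   5   5   5   5   4   5   5
0.39  --  --  --  --  --  --  --  74  54  53  75  54  54  75  77  54  55  77  54  54  75   5   5   5   5   5   4   4   5   5   4   4   4   4
0.42  --  --  --  --  --  --  72  76  54  53  76  53  54  76  77  54  54  76  53  53  74   5   4   6   5   4   4   5   5   5   5   4   6   4
0.45  --  --  --  --  --  27  73  77  28  28  76  53  54  76  75  54  55  77  56  54  75   5   5  33 110  58   5   5   4   5   5   5   4   4
0.48  --  --  --  --  30  74 119 122  79  77 100 100 
[... 1503 characters left out ...]
 --  -- 156 156 155 156 154 155 155 154 154 154 167 297 307 298 304 304 327 328 329 329 328 154 154 155 153 156 154 155 154 154 154 155
0.84  -- 152 154 217 218 231 231 239 241 242 155 154 154 255 268 285 280 294 -197  --  -- 154 154 154 154 154 154 155 154 154 154 154 154 154
0.87  -- 154 189 215 215 213 227  -- 153 237 154 237 238 249 258 263 245  --  --  --  -- 154 154 154 154 154 154 155 154 155 154 154 154 154
0.90 152 154 152  --  --  --  -- 153 155 155 155 222  -- 232 231 238  --  --  --  --  -- 154 154 155 154 154 154 154 154 154 154 154 154 154
0.93 151  --  --  --  --  -- 153 154 154 155 154  --  -- 154 154 153  --  --  --  -- 153 153 155 154 155 155 153 154 153 155 154 153 154 154
```

Run:
```python
from h import *
for n,boxes in [("top",{"amber":(233,187),"green":(306,181)}),("side",{"amber":(246,215),"green":(301,181)})]:
    d=dict(np.load(f"pics/{n}0.npz")); w=cloud(d)
    P=w.reshape(-1,3); t=P[(abs(P[:,0]-.4)<.03)&(abs(P[:,1]+.3)<.1)&(P[:,2]<.015)]
    print(n,"table z",np.median(t[:,2]).round(4))
    for k,(u,v) in boxes.items():
        s=(slice(v-25,v+35),slice(u-25,u+25)); P=w[s].reshape(-1,3); C=d["color"][s].reshape(-1,3).astype(int)
        m=(P[:,2]>.166)&(P[:,2]<.182)
        Q=P[m]
        (cx,cy),r=cv2.minEnclosingCircle(Q[:,:2].astype(np.float32)*1000)
        red=m&(C[:,0]>C[:,1]+50)
        pr=P[red]; dd=np.linalg.svd(pr[:,:2]-pr[:,:2].mean(0))[2][0]
        print(n,k,m.sum(),Q.mean(0).round(4),"zmed",np.median(Q[:,2]).round(4),"circ",round(cx,1),round(cy,1),round(r,1),"red",red.sum(),pr.mean(0).round(4),"yaw",np.degrees(np.arctan2(dd[1],dd[0])).round(1))
    big=cv2.resize(d["color"][140:270,190:340,::-1],None,fx=4.5,fy=4.5,interpolation=cv2.INTER_CUBIC)
    cv2.imwrite(f"pics/{n}0z.png",big)
```

```text
top table z 0.0014
top amber 404 [ 0.4917 -0.2202  0.1715] zmed 0.1716 circ 493.2 -219.6 23.6 red 38 [ 0.4932 -0.2189  0.1725] yaw 166.8
top green 386 [ 0.5344 -0.361   0.1715] zmed 0.1717 circ 535.9 -360.7 23.0 red 39 [ 0.5361 -0.3598  0.1726] yaw -174.2
side table z -0.0
side amber 338 [ 0.4928 -0.2202  0.1703] zmed 0.1703 circ 494.0 -220.4 23.3 red 40 [ 0.493  -0.2194  0.1712] yaw 165.5
side green 288 [ 0.5357 -0.3609  0.1703] zmed 0.1703 circ 536.6 -362.3 24.5 red 38 [ 0.537  -0.3608  0.1715] yaw -174.7
```

View pics/top0z.png

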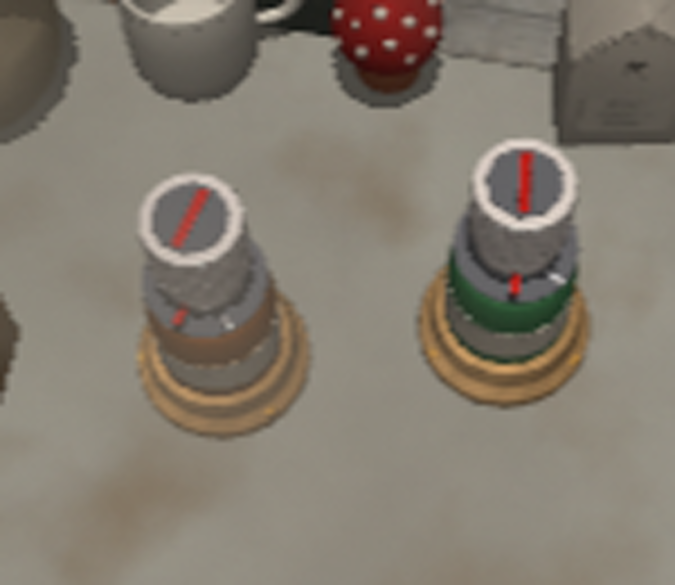

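Amber axis is at about (0.493, −0.220), with the cap top at z ≈ 0.170. That makes the 170 mm in the task the height of the top, so the grip point is at about 0.150. The radius of 23 mm and the table height both check. I'll move over in an arc, clear of the 0.175 m cards.

move_arm --pt "0 0 -0.08 28 -40 5 0" --pt "0 0 -0.16 56 -80 10 0" --pt "0 0 -0.24 84 -120 15 0" --pt "0 0 -0.32 112 -160 20 0" --pt "0 0 -0.4 140 -200 20 0" --pt "0 0 -0.48 168 -240 20 0" --pt "0 0 -0.56 196 -280 20 0" --pt "0 0 -0.64 224 -320 20 0" --pt "0 0 -0.72 250 -362 20 0" --pt "0 0 -0.8 248 -405 20 0" --pt "0 0 -0.88 244 -450 20 0" --pt "0 0 -0.96 240 -495 20 0" --newtons 60

```text
time: 1.3
eef_pos: [0.5173, 0.1177, 0.2493]
tcp_rot: [-0.064, 0.705, 0.065, 0.703]
contact_force: [0.1, -0.4, -0.3]
opening: 1.0
```

move_arm --pt "0 0 -0.09 -4 -45 0 0" --pt "0 0 -0.18 -7 -90 0 0" --pt "0 0 -0.27 -10 -135 0 0" --pt "0 0 -0.36 -13 -180 0 0" --pt "0 0 -0.45 -16 -225 0 0" --pt "0 0 -0.54 -20 -270 0 0" --pt "0 0 -0.61 -22 -310 -5 0" --pt "0 0 -0.61 -24 -338 -10 0" --pt "0 0 -0.61 -24 -338 -10 0" --pt "0 0 -0.61 -24 -338 -10 0"

```text
time: 2.3
eef_pos: [0.4929, -0.2203, 0.2386]
tcp_rot: [0.151, 0.693, -0.15, 0.689]
contact_force: [0.5, 0.5, -0.5]
opening: 1.001
```

Run:
```python
from h import *
from plant import readout, eyes
s=readout.get_state(); print(s["time"],s["qpos"].round(3),s["eef_pos"].round(4)); print(R.from_quat(s["tcp_rot"]).as_matrix().round(3))
d=eyes.read_camera("wrist"); cv2.imwrite("pics/w1.png",d["color"][:,:,::-1]); np.savez("pics/w1.npz",**d); print(d["K"],d["eye"],d["attitude"])
```

```text
2.3 [-0.608 -0.016  1.898  0.     1.264 -0.18 ] [ 0.4929 -0.2203  0.2386]
[[-0.004  0.416  0.91 ]
 [ 0.003  0.91  -0.416]
 [-1.     0.001 -0.005]]
[[325.1922621    0.         281.64612877]
 [  0.         325.1922621  208.51419926]
 [  0.           0.           1.        ]] [ 0.52249452 -0.15662572  0.38134397] [ 0.96771769 -0.21008839 -0.03173198  0.13556705]
```

View pics/w1.png

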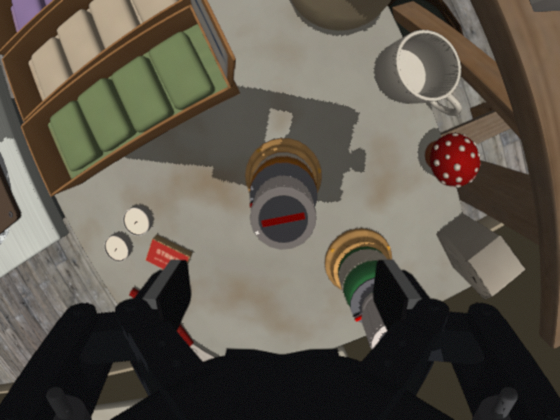

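The wrist view shows the amber cap at (283,218), between the fingers at columns 165 and 395. I'll check its position with the fisheye model.

Run:
```python
from h import *
d=dict(np.load("pics/w1.npz"));K=d["K"];z=d["depth"];v,u=np.indices(z.shape)
dx=u-K[0,2];dy=v-K[1,2];r=np.hypot(dx,dy)+1e-9;th=r/K[0,0]
p=np.stack([np.tan(th)*dx/r*z,np.tan(th)*dy/r*z,z],-1)
w=p@R.from_quat(d["attitude"]).as_matrix().T+d["eye"]
s=(slice(170,260),slice(235,330));P=w[s].reshape(-1,3)
m=(P[:,2]>.166)&(P[:,2]<.178);Q=P[m]
print(m.sum(),Q.mean(0).round(4),np.median(Q[:,2]),cv2.minEnclosingCircle(Q[:,:2].astype(np.float32)*1000))
```

```text
3337 [ 0.4945 -0.2172  0.1703] 0.17033417034791534 ((493.9926452636719, -218.08567810058594), 23.289886474609375)
```

move_arm --pt "0 0 0 1 1 -40 0" --pt "0 0 0 1 1 -70 0" --pt "0 0 0 1 1 -90 0" --pt "0 0 0 1 1 -105 0" --pt "0 0 0 1 1 -109 0" --pt "0 0 0 1 1 -109 0"

```text
time: 2.95
eef_pos: [0.4944, -0.218, 0.1301]
tcp_rot: [0.15, 0.693, -0.149, 0.69]
contact_force: [0.3, -0.3, 0.2]
opening: 1.003
```

Run:
```python
from h import *
from plant import eyes
d=eyes.read_camera("side"); cv2.imwrite("pics/s2.png",cv2.resize(d["color"][100:290,170:380,::-1],None,fx=3,fy=3))
```

```text
(no output)
```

View pics/s2.png

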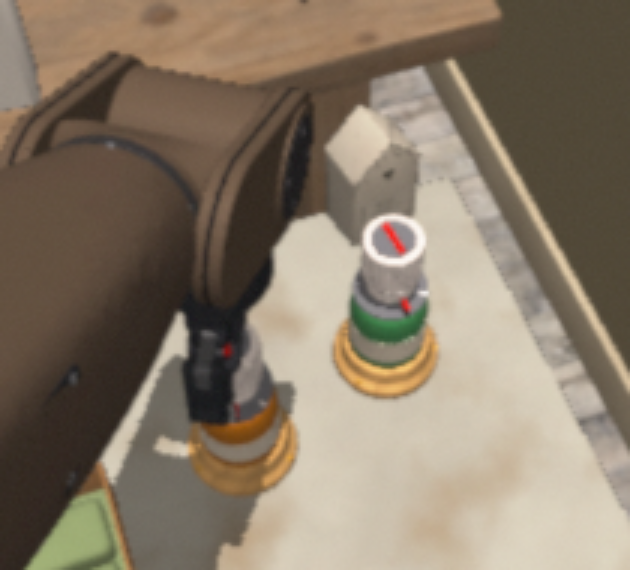

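The fingers straddle the amber cap at crop (240,370), and the green cap is clear. I'll close the gripper.

move_arm --pt "0 0 0 0 0 0 100" --pt "0 0 0 0 0 0 160" --pt "0 0 0 0 0 0 255" --pt "0 0 0 0 0 0 255" --pt "0 0 0 0 0 0 255" --pt "0 0 0 0 0 0 255" --newtons 60

```text
time: 3.6
eef_pos: [0.4944, -0.2185, 0.1311]
tcp_rot: [0.15, 0.692, -0.149, 0.69]
contact_force: [-4.7, 2.3, 3.0]
opening: 0.524
```

Opening of 0.524 is about 45 mm, so the cap is held. Now I push down.

move_arm --pt "0 0 0 0 0 -4 255" --pt "0 0 0 0 0 -7 255" --pt "0 0 0 0 0 -9 255" --pt "0 0 0 0 0 -9 255" --pt "0 0 0 0 0 -9 255"

```text
time: 4.1
eef_pos: [0.4945, -0.2185, 0.1237]
tcp_rot: [0.15, 0.693, -0.149, 0.69]
contact_force: [-8.0, 3.1, 9.2]
opening: 0.524
```

move_arm --pt "0 0 0 0 0 -2 255" --pt "0 0 0 0 0 -4 255" --pt "0 0 0 0 0 -4 255"

```text
time: 4.4
eef_pos: [0.4946, -0.2187, 0.1236]
tcp_rot: [0.15, 0.693, -0.149, 0.689]
contact_force: [-11.9, 6.3, 18.7]
opening: 0.519
```

It is at its bottom stop: z stopped moving while the force went up to 18.7 N. Now I turn it anticlockwise, keeping it pressed.

move_arm --pt "0 0 0.1 -1 0.5 -3.5 255" --pt "0 0 0.2 -1 0.5 -3.5 255" --pt "0 0 0.3 -1 0.5 -3.5 255" --pt "0 0 0.4 -1 0.5 -3.5 255" --pt "0 0 0.5 -1 0.5 -3.5 255" --pt "0 0 0.5 -1 0.5 -3.5 255"

```text
time: 5.0
eef_pos: [0.4944, -0.2186, 0.1237]
tcp_rot: [-0.027, 0.708, 0.026, 0.705]
contact_force: [-8.9, 4.2, 17.1]
opening: 0.524
```

Run:
```python
from h import *
from plant import readout
s=readout.get_state(); m=R.from_quat(s["tcp_rot"]).as_matrix();print(s["qpos"].round(3),s["contact_force"].round(1),s["wrist_torque"].round(2),"jaw yaw",np.degrees(np.arctan2(m[1,2],m[0,2])))
```

```text
[-0.603  0.11   1.991 -0.003  1.043 -0.676] [-8.9  4.2 17.1] [ 0.69  1.01 -0.07] jaw yaw 4.301373709548935
```

move_arm --pt "0 0 0.1 -1 0.5 -3.5 255" --pt "0 0 0.2 -1 0.5 -3.5 255" --pt "0 0 0.3 -1 0.5 -3.5 255" --pt "0 0 0.4 -1 0.5 -3.5 255" --pt "0 0 0.5 -1 0.5 -3.5 255" --pt "0 0 0.55 -1 0.5 -3.5 255" --pt "0 0 0.55 -1 0.5 -3.5 255"

```text
time: 5.7
eef_pos: [0.4943, -0.2186, 0.1236]
tcp_rot: [-0.218, 0.674, 0.217, 0.672]
contact_force: [-8.8, 3.4, 14.6]
opening: 0.528
```

```bash
cat > st.py <<'E'
from h import *
from plant import readout
s=readout.get_state(); m=R.from_quat(s["tcp_rot"]).as_matrix();print(s["qpos"].round(3),s["contact_force"].round(1),s["wrist_torque"].round(2),"jaw yaw",np.degrees(np.arctan2(m[1,2],m[0,2])))
E
python3 st.py
python3 - <<'E'
from h import *
from plant import eyes
d=eyes.read_camera("wrist"); cv2.imwrite("pics/w3.png",d["color"][:,:,::-1])
E
```

```text
[-0.602  0.108  1.993 -0.004  1.04  -1.225] [-8.8  3.4 14.6] [ 0.71  0.91 -0.11] jaw yaw 35.81397158042771
```

View pics/w3.png

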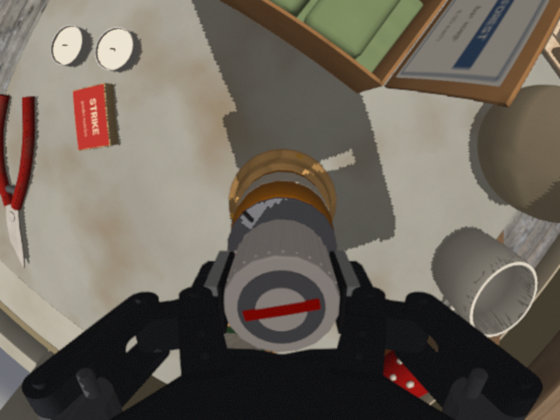

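The red bar has kept its angle to the gripper, so the grip hasn't slipped. We have turned about 60° so far. I'll carry on until the torque shows the stop.

move_arm --pt "0 0 0.06 -1 0.5 -3.5 255" --pt "0 0 0.12 -1 0.5 -3.5 255" --pt "0 0 0.16 -1 0.5 -3.5 255" --pt "0 0 0.16 -1 0.5 -3.5 255"

```text
time: 6.15
eef_pos: [0.4943, -0.2186, 0.1237]
tcp_rot: [-0.27, 0.654, 0.268, 0.654]
contact_force: [-7.2, 4.1, 16.1]
opening: 0.526
```

```bash
python3 st.py
```

```text
[-0.603  0.107  1.995 -0.003  1.038 -1.382] [-7.2  4.1 16.1] [ 0.65  1.11 -0.82] jaw yaw 44.71938823225059
```

The torque jumped to −0.82 N m at 69° of turning, so the collar is at its stop. I'll ease off, let the cap rise, open and lift.

move_arm --pt "0 0 -0.03 0 0 0 255" --pt "0 0 -0.03 0 0 4 255" --pt "0 0 -0.03 0 0 7 255" --pt "0 0 -0.03 0 0 7 200" --pt "0 0 -0.03 0 0 7 0" --pt "0 0 -0.03 0 0 7 0" --pt "0 0 -0.03 0 0 7 0" --pt "0 0 -0.03 0 0 7 0" --pt "0 0 -0.03 0 0 7 0"

```text
time: 7.05
eef_pos: [0.4944, -0.2186, 0.1305]
tcp_rot: [-0.26, 0.658, 0.258, 0.658]
contact_force: [0.9, -0.5, -0.2]
opening: 0.998
```

move_arm --pt "0 0 0 0 0 35 0" --pt "0 0 0 0 0 80 0" --pt "0 0 0 0 0 115 0" --pt "0 0 0 10 40 120 0" --pt "0 0 0 15 90 120 0" --pt "0 0 0 20 140 120 0" --pt "0 0 0 20 190 120 0" --pt "0 0 0 20 240 120 0" --pt "0 0 0 20 280 120 0" --pt "0 0 0 20 280 120 0"

```text
time: 8.05
eef_pos: [0.5139, 0.0656, 0.2506]
tcp_rot: [-0.262, 0.657, 0.261, 0.657]
contact_force: [0.4, -0.6, -0.2]
opening: 1.002
```

```bash
python3 st.py
python3 - <<'E'
from h import *
from plant import eyes
ims=[]
for n,boxes in [("top",{"amber":(233,187),"green":(306,181)}),("side",{"amber":(246,215),"green":(301,181)})]:
    d=eyes.read_camera(n); w=cloud(d)
    ims.append(cv2.resize(d["color"][150:270,200:330,::-1],(390,360),interpolation=cv2.INTER_CUBIC))
    for k,(u,v) in boxes.items():
        P=w[v-25:v+35,u-25:u+25].reshape(-1,3); Q=P[(P[:,2]>.155)&(P[:,2]<.182)]
        print(n,k,len(Q),np.percentile(Q[:,2],[50,75]).round(4))
cv2.imwrite("pics/f4.png",np.hstack(ims))
E
```

```text
[-0.068 -0.08   1.938 -0.002  1.282 -0.824] [ 0.4 -0.6 -0.2] [-0.01 -0.02 -0.02] jaw yaw 43.35529300457592
top amber 454 [0.1714 0.1724]
top green 443 [0.1714 0.1723]
side amber 397 [0.17  0.171]
side green 346 [0.1703 0.1713]
```

View pics/f4.png

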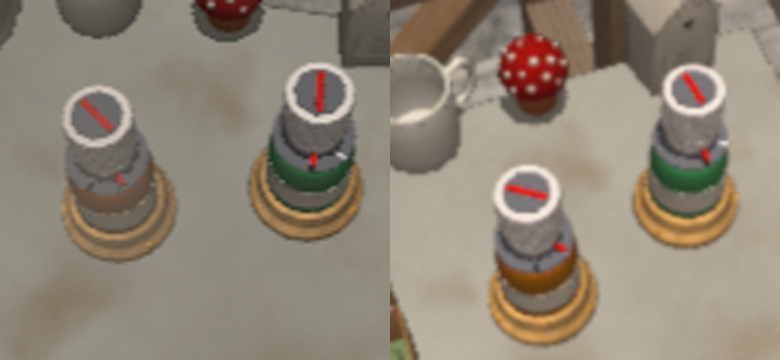

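The amber pointer has moved off the black mark, now visible at (90,187), to the white mark's place at (121,180). Its cap is back at full height, the green cap and pointer are unchanged, and the arm is clear.

```bash
python3 -c "
from plant import ctrl; print(ctrl.sign_off())"
```

```text
the job is handed in; nothing more can be done
None
```

The amber bottle's collar is turned to its stop and its cap is still on. I handed the job in at about 8 s on the robot's clock. I gripped the cap from above, pushed it down to its bottom stop at about 19 N, and turned it about 69° anticlockwise while it was held down. I stopped when the wrist torque jumped from about 0.1 to 0.8 N m, then eased off, let the cap rise and moved clear.

**Last checks:**
- **Collar:** the red pointer has left the black mark and covers the white one.
- **Amber cap:** its top is back at 0.170–0.171 m, the same height as before.
- **Green bottle:** its cap height and pointer are unchanged.
- **Arm:** the gripper is open and away from everything, with close to zero force.

One thing disagreed at first. I read the task's "170 mm above the table" as the grip point, but the cameras showed it is the cap's top, so I gripped at about 150 mm. No check failed.

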